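# Pot the two desk plants into their cover pots on the plant stand

### The job

Set the two new plants up on the plant stand. First stand both empty stoneware cover pots upright on their saucers, inside the rim: the round pot on the round saucer, the square pot on the square saucer with its sides parallel to the saucer's. Only when both are standing there, lower each plant into the cover pot of its own shape until its grow pot sits on the bottom; set the stoneware down gently and leave the trailing plant on the stand undisturbed.

Things in the scene. Friction and masses are not known exactly. Their poses are not given: they have to be found in the camera images.
- stand: Low plant stand of white metal with a mesh top, fixed on the desk: 150 mm deep (x), 500 mm long (y), flat top 70 mm above the desk. Origin: on the desk under its centre. The two saucers and the trailing plant stand on it in a row along y, about 150 mm apart, in any order.
- saucer_round: Loose round saucer of warm-grey stoneware, on the stand: 98 mm across, 14 mm tall, floor 5 mm thick (its upper face is 5 mm above the origin) and about 84 mm across inside the rim. Origin: centre of its underside. z up.
- saucer_square: Loose square saucer of the same stoneware, on the stand: 94 mm by 94 mm, 14 mm tall, floor 5 mm thick (its upper face is 5 mm above the origin), 86 mm by 86 mm inside the rim. Origin: centre of its underside; x and y parallel to its sides.
- cover_round: Loose empty round cover pot of warm-grey stoneware, standing upright on the desk, open at the top: a straight cylinder 68 mm outside diameter (62 mm at the foot), 56 mm tall, wall 4 mm (60 mm inside), bottom 5 mm thick, about 0.2 kg. Origin: centre of its underside; z up to its mouth. Can be gripped across the outside.
- cover_square: Loose empty square cover pot of the same stoneware, standing upright on the desk, open at the top: 64 mm by 64 mm outside, 56 mm tall, wall 4 mm (56 mm by 56 mm inside), bottom 5 mm thick, about 0.2 kg. Origin: centre of its underside; x and y parallel to its sides, z up. Can be gripped across two facing sides.
- plant_round: Loose rosette plant (upright pointed leaves) in a round black plastic grow pot 70 mm tall: body 40 mm diameter at the foot, 48 mm at height 54; from 54 to 70 mm a collar of 54 mm diameter, to grip. Leaves within the collar's width, up to 116 mm. 0.12 kg. Origin: centre of the pot's underside; z up. Standing on a cover pot's bottom, the collar stays wholly above that pot's rim.
- plant_square: Loose globe cactus in a square black plastic grow pot 70 mm tall: body 38 mm square at the foot, 44 mm from height 16; from 54 to 70 mm a collar 52 mm square, to grip. Cactus 40 mm across, up to 114 mm. 0.13 kg. Origin: centre of the pot's underside; x, y parallel to its sides, z up. Standing on a cover pot's bottom, the collar stays wholly above that pot's rim.
- trailing_plant: Loose trailing plant (small round leaves hanging over the edge) in a white round pot, already standing on the stand between or beside the saucers: pot and leaves 94 mm across, 78 mm tall, about 0.4 kg. Origin: centre of the pot's underside. It stays where it is.
Things that resemble listed ones, but are neither listed nor needed, are in the scene too. Leave any red or yellow look-alike of the cover_round alone.

How it is judged:
By the outcome, as a careful person would: the job done as asked, in the order asked, and still so for the second after the job is handed in, with the robot touching nothing.
It also fails if it takes over 102 s, if anything falls off the work surface, if the arm or the gripper's body presses on something with over 40 N, if the wrist force passes 120 N, or if a joint passes its speed limit or range.

### The arm

A 6-joint arm with a two-finger parallel gripper is mounted at the origin on the work surface. World frame = base frame: x ahead of the robot, y to its left, z up, the work surface at z = 0. Lengths are in m, angles in rad, forces in N, time in s.
With the tool pointing down it reaches from about 0.375 to 0.975 m from the base axis. Payload 3.8 kg.
Tool frame: the origin (TCP) lies midway between the tips of the shut fingers; the grasp point (between the pads) lies 19 mm behind it; z points along the fingers, y is the line along which they close (so a half turn about z gives the same grasp; the last joint's range is limited). The gripper opens to 88 mm and grips with 3 to 60 N. Pads are 18 mm wide; open, the fingers measure 123 mm over their backs; the gripper's body (75 mm by 187 mm) begins 45 mm behind the grasp point.
Start: joints at [1.126, 0.264, 1.604, -0, 1.274, -0.037], TCP at [0.268, 0.62, 0.239] pointing down, gripper open.
Joint ranges: [-2.63, 2.63], [-0.94, 2.18], [0.31, 2.57], [-1.31, 4.45], [0, 2.66], [-2.55, 2.55]. Speed limits (rad/s): [2.57, 2.57, 3.14, 3.14, 3.14, 3.14].

### API

Orientations are given as a rotation vector (axis times angle).
In Python, from cell import manip, inverse_kinematics, cams, order gives the robot as it stands. Calls block until the motion is done:
- manip.move_pose(position, orientation): joint-space move of the TCP to a pose.
- manip.move_linear(position, rate=0.15, rot=None): straight line of the TCP; rot=None keeps the orientation; rate is the mean speed in m/s.
- manip.set_joints(angles): joint-space move.
- manip.set_gripper(opening, force=None): finger opening in m; force is the grip in N (None keeps the last); returns when the fingers have stopped.
- manip.dwell(seconds).
- inverse_kinematics(position, orientation): joint angles nearest the present ones, or None.
- manip.state(): the state.
- cams.capture(name): name is "side" or "top" or "wrist"; returns a dict with "image" (420x560x3 uint8, blue, green, red), "z_map" (420x560 float32, m along the optical axis (not along the pixel's ray), 0 where there is no reading), "intrinsics" (3x3 intrinsics, pixels), "position" and "orientation" of the camera in the world; the wrist camera has in their place "T_tool_cam" (4x4, takes a point from camera to tool coordinates, whose origin is the TCP and whose axes are the flange's). Camera axes: x right, y down, z forward; pixel columns grow to the right and rows downward; lengths in m; the calibration is good to about 2 mm. A picture is of the moment at which its call begins: read the wrist's pose just before it.
A pose or a line that the arm cannot do raises manip.IKError and nothing moves.
- order.close_job(): hands the job in; it is judged then, once.
The state is a dict: "clock": time; "joint_pos": joint angles; "joint_velocities": joint speeds; "tau": joint torques, N m; "tool_pos": TCP position; "tcp_rot": TCP orientation; "contact_force": force on the tool from outside, world axes, zero at the start; "moment": the same for the moment, N m; "gripper_width": finger opening in m; "grasp_force": force on a finger pad.
Only numpy, scipy, OpenCV 4.12 (cv2) and the standard library are available. Lean on these libraries where they do the work, as an engineer would, in place of code of your own. Each camera call takes 0.05 s, during which the arm holds its last target. There are 200 camera calls.

## Working session

There is one attempt and no reset: what is moved stays moved. The work goes in short steps, each a Python script; the robot and the scene stay as the last script left them, time stands still between calls to the robot, and variables do not carry over. Pictures are saved under pics/ and viewed, at most 14 in all, crops included, and the job is handed in when it is done.

```bash
mkdir -p pics; ls; cat > h.py <<'E'
import numpy as np, cv2
from scipy.spatial.transform import Rotation as R
from cell import manip, inverse_kinematics, cams, order
def cloud(name):
    s=manip.state(); c=cams.capture(name); K=np.array(c["intrinsics"]); z=c["z_map"]
    v,u=np.mgrid[:z.shape[0],:z.shape[1]]
    P=np.stack([(u-K[0,2])/K[0,0]*z,(v-K[1,2])/K[1,1]*z,z],-1)
    if name=="wrist":
        T=np.array(c["T_tool_cam"]); P=P@T[:3,:3].T+T[:3,3]
        P=P@R.from_rotvec(s["tcp_rot"]).as_matrix().T+s["tool_pos"]
    else:
        o=np.array(c["orientation"]); M=o if o.shape==(3,3) else R.from_rotvec(o).as_matrix()
        P=P@M.T+c["position"]
    P[z==0]=np.nan
    return c["image"],P
E
python3 - <<'E'
from h import *
for n in("top","side"):
    im,P=cloud(n); cv2.imwrite(f"pics/{n}.png",im); np.save(f"{n}.npy",P)
    c=cams.capture(n); print(n,c["position"],c["orientation"],c["intrinsics"])
    print(np.nanmin(P,(0,1)),np.nanmax(P,(0,1)),np.nanmedian(P,(0,1)))
print(manip.state())
print(cams.capture("wrist")["T_tool_cam"])
E
```

```text
pics
top [ 0.54118713 -0.02876042  1.21794534] [-2.21113599  2.16912293 -0.06221461] [[437.9016148    0.         281.98860591]
 [  0.         437.9016148  209.8572665 ]
 [  0.           0.           1.        ]]
[-0.2362676  -1.29092984 -0.77200737] [1.66028406 1.30963375 0.34085119] [ 6.13052212e-01 -1.76802225e-02  4.88800695e-04]
side [ 0.41371018 -0.97927989  0.62832197] [-2.09189483  0.19966893 -0.10682844] [[451.45357721   0.         275.07467513]
 [  0.         451.45357721 212.32902418]
 [  0.           0.           1.        ]]
[-0.76214673 -0.62742736 -0.77135771] [2.30608994 2.07962445 0.49618104] [0.61439163 0.1621171  0.00126341]
{'clock': 0.2, 'joint_pos': array([ 1.12616569e+00,  2.64441141e-01,  1.60485474e+00, -1.03842318e-06,
        1.27369126e+00, -3.69270440e-02]), 'joint_velocities': array([ 3.02899437e-05, -3.71316530e-03, -3.09385668e-03, -4.45805422e-04,
        6.66393641e-04, -1.52047217e-03]), 'tau': array([-1.24598573e-04, -5.02168787e+01, -3.56980419e+01,  7.27668218e-02,
        2.58490647e-02, -1.14191664e-04]), 'tool_pos': array([0.267467  , 0.61926434, 0.23787872]), 'tcp_rot': array([-6.35925277e-01, -3.07621777e+00,  2.12740475e-03]), 'contact_force': array([-0.40674534,  0.18998195,  0.39331258]), 'moment': array([ 0.01570446, -0.02315273,  0.02294731]), 'grasp_force': 0.0, 'gripper_width': 0.08784390764636255}
[[-5.10048113e-04 -9.63815155e-01 -2.66570978e-01  6.78432769e-02]
 [ 9.99999848e-01 -5.47617757e-04  6.66023653e-05  8.03874879e-04]
 [-2.10171370e-04 -2.66570904e-01  9.63815288e-01 -1.45835343e-01]
 [ 0.00000000e+00  0.00000000e+00  0.00000000e+00  1.00000000e+00]]
```

View pics/top.png

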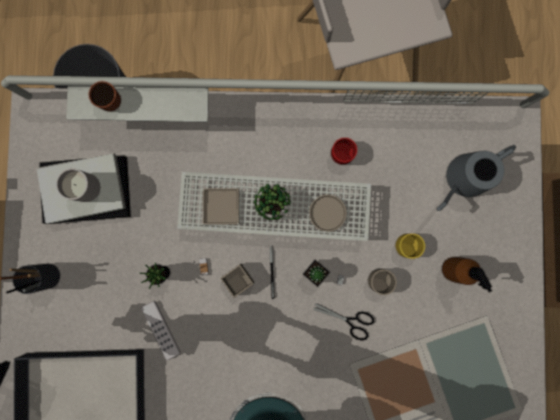

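View pics/side.png

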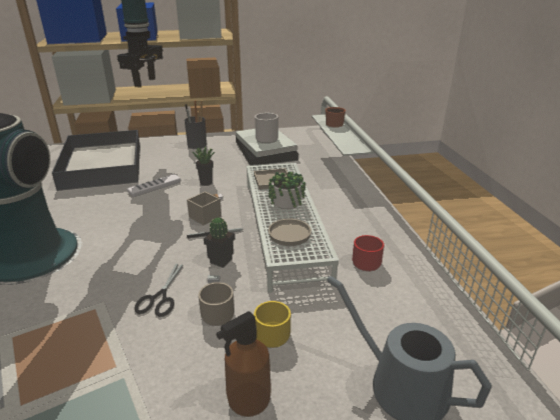

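The top view (image up = +x, left = +y) shows these pixel positions:

| Item | Pixel |
|---|---|
| Square saucer | (222,207) |
| Trailing plant | (272,202) |
| Round saucer | (328,212) |
| Square cover | (239,279) |
| Round cover (grey) | (382,281) |
| Cactus | (317,272) |
| Rosette | (155,274) |

The red and yellow pots are decoys, and so is the grey candle cup on the book at (75,183). There is small clutter at (272,272), (203,266) and (340,278).

```bash
python3 - <<'E'
from h import *
P=np.load("top.npy"); Ps=np.load("side.npy")
A=dict(sauS=(222,207),trail=(272,202),sauR=(328,212),covS=(239,279),covR=(382,281),plS=(317,272),plR=(155,274),stick=(272,272),tag=(203,266),bit=(340,278),yellow=(411,245),sciss=(335,312),bottle=(460,270))
allp=np.concatenate([P.reshape(-1,3),Ps.reshape(-1,3)])
for k,(u,v) in A.items():
    c=P[v,u]
    b=P[v-22:v+23,u-22:u+23].reshape(-1,3); b=b[b[:,2]>(0.078 if 'sau' in k or k=='trail' else .012)]
    b=b[np.hypot(*(b[:,:2]-c[:2]).T)<.06]
    print(k,c.round(3),len(b),*( (b.min(0).round(3),b.max(0).round(3),((b.min(0)+b.max(0))/2).round(3)) if len(b) else ()))
# top-rim minAreaRects
for k,lo,hi in(("covS",.045,.065),("plS",.06,.08),("plR",.06,.08),("covR",.045,.065),("sauS",.079,.095),("sauR",.079,.095)):
    u,v=A[k]; b=P[v-25:v+26,u-25:u+26].reshape(-1,3); b=b[(b[:,2]>lo)&(b[:,2]<hi)&(np.hypot(*(b[:,:2]-P[v,u,:2]).T)<.075)]
    print(k,len(b),cv2.minAreaRect((b[:,:2]*1000).astype(np.float32)) if len(b)>4 else 0)
s=P[160:255,165:385].reshape(-1,3); s=s[abs(s[:,2]-.07)<.006]
print("stand",cv2.minAreaRect((s[:,:2]*1000).astype(np.float32)))
E
```

```text
sauS [0.613 0.132 0.073] 305 [0.57  0.089 0.078] [0.663 0.184 0.09 ] [0.617 0.136 0.084]
trail [ 0.625 -0.     0.131] 989 [ 0.582 -0.043  0.079] [0.672 0.047 0.151] [0.627 0.002 0.115]
sauR [ 0.605 -0.145  0.077] 327 [ 0.556 -0.19   0.078] [ 0.652 -0.095  0.092] [ 0.604 -0.142  0.085]
covS [0.421 0.089 0.008] 255 [0.378 0.049 0.013] [0.465 0.135 0.062] [0.422 0.092 0.037]
covR [ 0.423 -0.303  0.009] 302 [ 0.394 -0.327  0.012] [ 0.46  -0.26   0.062] [ 0.427 -0.293  0.037]
plS [ 0.452 -0.116  0.112] 410 [ 0.413 -0.151  0.055] [ 0.482 -0.081  0.117] [ 0.448 -0.116  0.086]
plR [0.438 0.293 0.102] 440 [0.403 0.269 0.013] [0.469 0.334 0.119] [0.436 0.302 0.066]
stick [ 0.441 -0.001  0.007] 26 [ 0.385 -0.002  0.012] [0.493 0.057 0.057] [0.439 0.027 0.035]
tag [0.454 0.188 0.012] 46 [0.43  0.135 0.012] [0.476 0.199 0.056] [0.453 0.167 0.034]
bit [ 0.43  -0.187  0.017] 92 [ 0.416 -0.193  0.012] [ 0.462 -0.128  0.113] [ 0.439 -0.16   0.063]
yellow [ 0.523 -0.384  0.001] 330 [ 0.489 -0.403  0.012] [ 0.555 -0.335  0.063] [ 0.522 -0.369  0.038]
sciss [ 0.335 -0.176 -0.002] 8 [ 0.322 -0.235  0.012
[... 213 characters left out ...]
466797, 64.24817657470703), 36.270660400390625)
plS 230 ((447.3053283691406, -116.2092514038086), (52.607337951660156, 52.00700378417969), 51.108970642089844)
plR 150 ((435.609130859375, 299.9998779296875), (51.903446197509766, 51.6056022644043), 4.038039207458496)
covR 163 ((426.39013671875, -293.3658752441406), (65.65515899658203, 66.46293640136719), 0.35776904225349426)
sauS 266 ((616.8053588867188, 136.2485809326172), (91.67707061767578, 94.338134765625), 1.2108241319656372)
sauR 253 ((604.4563598632812, -141.6441192626953), (95.24594116210938, 94.36329650878906), 45.993408203125)
stand ((620.7322387695312, -2.2065887451171875), (501.6430358886719, 150.30599975585938), 87.38375854492188)
```

```bash
cat >> h.py <<'E'
def rot(phi,k=0):  # tool down, finger closing axis along world angle phi (rad)
    x=phi+np.pi/2+k*np.pi   # tool x direction
    ex=np.array([np.cos(x),np.sin(x),0]); ez=np.array([0,0,-1.]); ey=np.cross(ez,ex)
    return R.from_matrix(np.stack([ex,ey,ez],1)).as_rotvec()
def best(options):
    """options: list of (list of (pos,rotvec)); returns the one with smallest wrist turn"""
    sc=[]
    for o in options:
        q=[inverse_kinematics(p,r) for p,r in o]
        sc.append(9 if any(x is None for x in q) else max(abs(x[5]) for x in q))
    i=int(np.argmin(sc)); print("wrist",round(sc[i],2),"opt",i); return options[i]
E
python3 - <<'E'
from h import *
s=manip.state(); print(R.from_rotvec(s["tcp_rot"]).as_matrix().round(2).tolist())
obj=dict(plR=(.436,.300,.22,.06,.08),covS=(.4215,.093,.21,.045,.065),plS=(.447,-.116,.22,.06,.08),covR=(.426,-.293,.21,.045,.065),sauR=(.6045,-.142,.25,.079,.095),sauS=(.617,.136,.25,.079,.095))
ims=[]
for k,(x,y,z,lo,hi) in obj.items():
    p,r=best([[([x,y,z],rot(np.arctan2(y,x)+np.pi/2,j))] for j in(0,1)])[0]
    manip.move_linear(p,rate=.3,rot=r) if k!="plR" else manip.move_pose(p,r)
    manip.dwell(.15)
    im,P=cloud("wrist"); b=P[(P[...,2]>lo)&(P[...,2]<hi)&(np.hypot(P[...,0]-x,P[...,1]-y)<.072)]
    f=(b[:,:2]*1000).astype(np.float32)
    print(k,len(f),np.median(b[:,2]).round(4),[np.round(t,1) for t in cv2.minAreaRect(f)],[np.round(t,1) for t in cv2.minEnclosingCircle(f)])
    ims.append(cv2.resize(im,(266,200)))
cv2.imwrite("pics/w.png",np.vstack([np.hstack(ims[:3]),np.hstack(ims[3:])])); print(manip.state()["clock"])
E
```

```text
[[-0.92, 0.4, -0.0], [0.4, 0.92, -0.0], [0.0, -0.0, -1.0]]
wrist 1.52 opt 1
plR 849 0.0701 [array([437.1, 301. ]), array([52.2, 52.6]), np.float64(33.8)] [array([436.8, 300.7]), np.float64(26.9)]
wrist 1.51 opt 1
covS 1355 0.0553 [array([422.1,  92.1]), array([64.2, 64. ]), np.float64(36.5)] [array([422.2,  92. ]), np.float64(44.4)]
wrist 1.52 opt 1
plS 1459 0.07 [array([ 447.9, -117.3]), array([52.1, 52. ]), np.float64(51.0)] [array([ 448.5, -117. ]), np.float64(35.8)]
wrist 1.52 opt 1
covR 1139 0.0553 [array([ 426.6, -295.4]), array([66.6, 67.3]), np.float64(57.8)] [array([ 426.2, -295.6]), np.float64(33.9)]
wrist 1.53 opt 1
sauR 1532 0.0834 [array([ 604.9, -142.4]), array([96.1, 96.4]), np.float64(79.2)] [array([ 604.7, -142.9]), np.float64(48.8)]
wrist 1.53 opt 1
sauS 1676 0.0835 [array([617.2, 135.4]), array([94.4, 94.2]), np.float64(1.2)] [array([617.9, 135.6]), np.float64(65.3)]
7.2917
```

View pics/w.png

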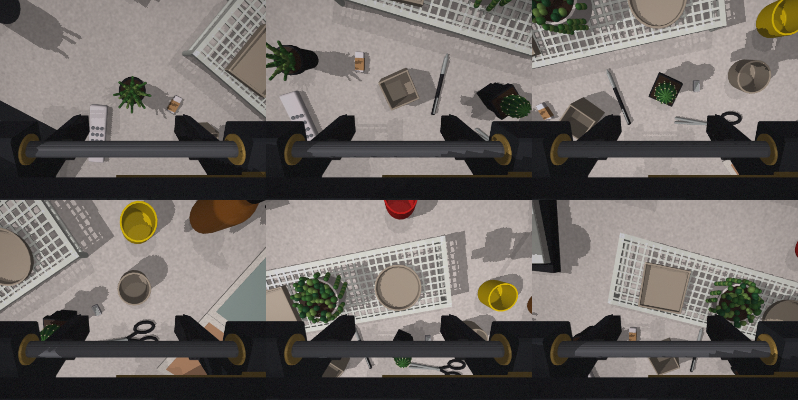

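```bash
cat >> h.py <<'E'
def fz(): return np.mean([manip.state()["contact_force"][2] for _ in range(3)])
def pickplace(src,dst,a0,a1,h,zrest,open_,force,transit=.27):
    """src,dst xy; a0,a1 closing angles (deg); h TCP height above object's base; zrest surface height at dst"""
    a0,a1=np.radians([a0,a1])
    (p0,r0),(p1,r1)=best([[([*src,h],rot(a0,j)),([*dst,zrest+h],rot(a1,j))] for j in(0,1)])
    up=lambda p:[p[0],p[1],transit]
    t=manip.state()["tool_pos"]
    if t[2]<transit-.03: manip.move_linear([t[0],t[1],transit],rate=.2)
    manip.set_gripper(.088)
    manip.move_linear(up(p0),rate=.25,rot=r0)
    manip.move_linear([*src,h+.06],rate=.2); manip.move_linear(p0,rate=.06)
    manip.set_gripper(0,force); s=manip.state(); print("grip",s["gripper_width"],s["grasp_force"],s["clock"])
    manip.move_linear([*src,h+.02],rate=.06); manip.move_linear(up(p0),rate=.2)
    manip.move_linear(up(p1),rate=.22,rot=r1); print("held",manip.state()["gripper_width"])
    manip.move_linear([*dst,zrest+h+.075],rate=.2); manip.move_linear([*dst,zrest+h+.008],rate=.06)
    manip.dwell(.2); f0=fz()
    for d in np.arange(.0065,-.0041,-.0015):
        manip.move_linear([*dst,zrest+h+d],rate=.015); manip.dwell(.05); f=fz()-f0
        if f>1.5: break
    print("contact at",d,f)
    manip.set_gripper(open_); manip.dwell(.1)
    manip.move_linear([*dst,zrest+h+.07],rate=.1); manip.move_linear(up(p1),rate=.25)
    s=manip.state(); print("done",s["clock"],s["contact_force"].round(2))
def look(x,y,z,name,lo,hi,rad=.045):
    p,r=best([[([x,y,z],rot(np.arctan2(y,x)+np.pi/2,j))] for j in(0,1)])[0]
    manip.move_linear(p,rate=.3,rot=r); manip.dwell(.15)
    im,P=cloud("wrist"); cv2.imwrite(f"pics/{name}.png",im)
    b=P[(P[...,2]>lo)&(P[...,2]<hi)&(np.hypot(P[...,0]-x,P[...,1]-y)<rad)]; f=(b[:,:2]*1000).astype(np.float32)
    print(name,len(f),np.median(b[:,2]).round(4),[np.round(t,1) for t in cv2.minAreaRect(f)],[np.round(t,1) for t in cv2.minEnclosingCircle(f)])
E
python3 - <<'E'
from h import *
pickplace((.422,.0922),(.6172,.1355),36.5,1.2,.025,.075,.082,25)
look(.6172,.1355,.27,"cS",.12,.14,.06)
E
```

```text
wrist 0.48 opt 0
grip 0.06392555015363954 24.999090023338795 12.3583
held 0.06380766634766616
contact at -0.0010000000000000026 8.903504138000944
done 21.0333 [ 0.64  0.32 -1.47]
wrist 1.53 opt 1
cS 1523 0.1302 [array([618.4, 136.1]), array([64. , 64.1]), np.float64(1.0)] [array([618.4, 135.9]), np.float64(44.3)]
```

```bash
python3 - <<'E'
from h import *
pickplace((.4265,-.295),(.6047,-.1427),0,-3,.025,.075,.084,25)
look(.6047,-.1427,.27,"cR",.12,.14,.06)
im,P=cloud("top"); cv2.imwrite("pics/top2.png",im[150:320,100:460].repeat(2,0).repeat(2,1))
E
```

```text
wrist 0.65 opt 0
grip 0.06762514050344283 24.9996109319909 27.7583
held 0.0677735449368214
contact at -0.0010000000000000026 7.574460345537853
done 36.575 [ 0.11  0.63 -1.41]
wrist 1.53 opt 1
cR 1263 0.1304 [array([ 605.8, -143.3]), array([67.2, 66.8]), np.float64(63.2)] [array([ 605.5, -143.1]), np.float64(33.9)]
```

View pics/top2.png

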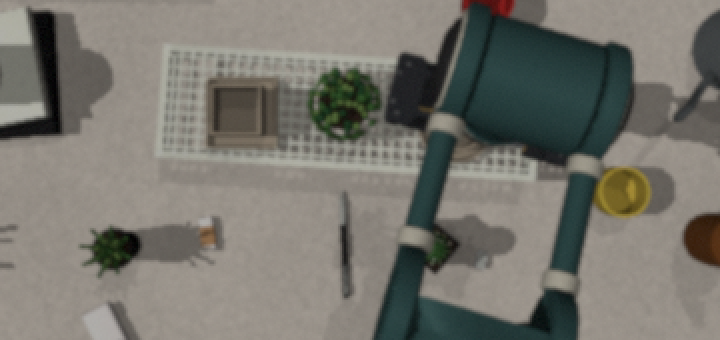

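The view shows the square cover inside its saucer at (243,112). The wrist fits agree for both covers, with rims at 0.130 m and offsets of about 1 mm. Plants next.

```bash
python3 - <<'E'
from h import *
pickplace((.4475,-.117),(.6182,.136),-39,1.1,.0565,.080,.072,15)
E
python3 - <<'E'
from h import *
im,P=cloud("side"); cv2.imwrite("pics/side2.png",im[100:360,130:400].repeat(2,0).repeat(2,1))
E
```

```text
wrist 0.37 opt 0
grip 0.051442158976540774 14.999918192625046 42.975
held 0.051675266603930084
contact at -0.0010000000000000026 7.867089050521337
done 51.6583 [ 1.08  0.01 -0.51]
```

View pics/side2.png

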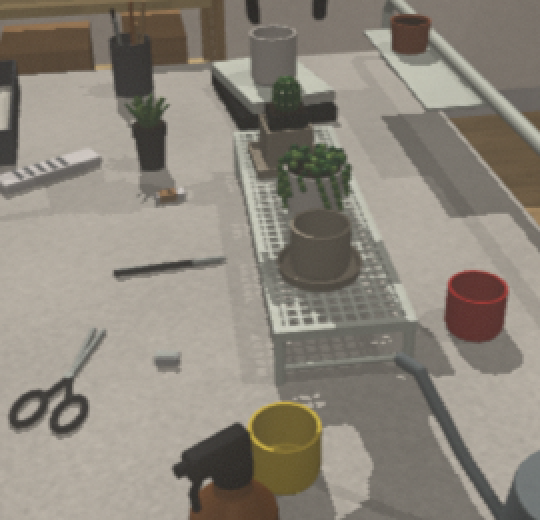

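The cactus sits in the square cover at (287,120), and the round cover stands on its saucer at (320,250). Next is the rosette at (150,140).

```bash
python3 - <<'E'
from h import *
pickplace((.4368,.3008),(.6055,-.1431),34,-3,.0565,.080,.072,15)
manip.move_linear([.46,-.03,.32],rate=.25); manip.dwell(.3)
im,P=cloud("side"); a=im[100:360,130:400]
im2,P2=cloud("top"); b=im2[150:320,150:400]
cv2.imwrite("pics/fin.png",np.hstack([cv2.resize(a,None,fx=1.5,fy=1.5),cv2.resize(b,(380,390))]))
for n,x,y in(("S",.6182,.136),("R",.6055,-.1431),("T",.627,.002)):
    for P_ in(P,P2):
        q=P_[(np.hypot(P_[...,0]-x,P_[...,1]-y)<.055)&(P_[...,2]<.22)]
        print(n,q[:,2].max().round(4), ((q[q[:,2]>.14].max(0)+q[q[:,2]>.14].min(0))/2).round(3))
print(manip.state()["clock"])
E
```

```text
wrist 0.22 opt 0
grip 0.05358811911891934 14.99635174870491 55.9583
held 0.05354895562557998
contact at -0.0010000000000000026 7.1768435711206235
done 65.4 [-1.34 -0.04  0.37]
S 0.1957 [0.617 0.13  0.168]
S 0.1973 [0.618 0.136 0.169]
R 0.1967 [ 0.603 -0.147  0.168]
R 0.1956 [ 0.604 -0.141  0.17 ]
T 0.1484 [ 0.627 -0.004  0.144]
T 0.1525 [ 0.628 -0.002  0.146]
66.7167
```

View pics/fin.png

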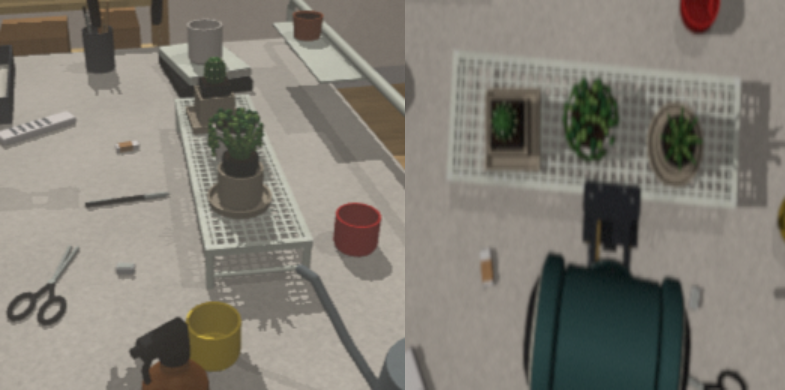

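Both plants sit in their covers at the expected height, tops at about 0.196 m. The trailing plant has not moved, and the gripper is clear of everything.

```bash
python3 -c "
from h import *
print(order.close_job())"
```

```text
the job is handed in; nothing more can be done
None
```

The job is handed in at about 67 s: both cover pots stand on their matching saucers, each plant sits in the pot of its own shape, and the trailing plant was left undisturbed.

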